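# Clamp an instrument case in the quick-release bench clamp

## Robot

A 6-joint arm with a two-finger parallel gripper is mounted at the origin on the work surface. World frame = base frame: x ahead of the robot, y to its left, z up, the work surface at z = 0. Lengths are in m, angles in rad, forces in N, time in s.
With the tool pointing down it reaches from about 0.3 to 0.875 m from the base axis. Payload 4.2 kg.
Tool frame: the origin (TCP) lies midway between the tips of the shut fingers; the grasp point (between the pads) lies 19 mm behind it; z points along the fingers, y is the line along which they close (so a half turn about z gives the same grasp; the last joint's range is limited). The gripper opens to 85 mm and grips with 20 to 120 N. Pads are 22 mm wide; open, the fingers measure 114 mm over their backs; the gripper's body (76 mm by 85 mm) begins 54 mm behind the grasp point. The pads swing forward as they close: fully open they stand 13 mm farther back than shut.
Start: joints at [1.159, 0.32, 1.565, -0, 1.257, -0.02], TCP at [0.22, 0.531, 0.231] pointing down, gripper open.
Joint ranges: [-3.11, 3.11], [-0.84, 2.01], [0.21, 2.61], [-1.34, 4.49], [0.05, 2.63], [-2.56, 2.56]. Speed limits (rad/s): [2.57, 2.57, 3.14, 3.14, 3.14, 3.14].

## Interface

Orientations are given as a unit quaternion [w, x, y, z].
In Python, from station import manip, eyes gives the robot as it stands.
- The arm moves only by the tool send_rows, never from a script. Its argument "commands" is one flat list of numbers, 5 for each row, row after row: the opening, from -1 (shut) to 1 (fully open), then the shift along the tool's x, y, z in units of 0.05 m (1.0 is 0.05 m), then the turn about the tool's z in units of 2 rad (1.0 is 2 rad). In form: [jaw, tx, ty, tz, twist, jaw, tx, ty, tz, twist, ...]. A call has 1 to 10 rows; each row shifts and turns the commanded pose from where the row before left it, along the tool's axes as they then stand; what a row does not reach is not made up. A row lasts 1/8 s, in which the tool goes at most 62.5 mm and 10.7 degrees, less where a joint would pass 70% of its speed; a pose out of reach is approached as far as the arm can. A call with a number of a shift or a turn outside -1 to 1 is refused whole. A call with a gripper value outside its range is refused whole. The fingers move at their own pace and stop on an object; the grip force is fixed at half the most. Time passes only in rows, so rows that do not move let the fingers close. It gives the time, the measured TCP pose, the force, the opening and the grip force at its end, in the units of the state.
- manip.get_state(): the state, without advancing time (a new reading comes with each control period).
- eyes.grab_frame(name): name is "side" or "top" or "wrist"; returns the picture (400x640x3 uint8, red, green, blue); there is no depth.
- eyes.calibration(name): a dict with "intrinsics" (3x3 intrinsics, pixels), "world_from_camera" (4x4, takes a point from camera to world coordinates). Camera axes: x right, y down, z forward; pixel columns grow to the right and rows downward; lengths in m; the calibration is good to about 2 mm. A picture is of the moment at which its call begins: read the wrist's pose just before it. calibration takes no time and is no camera call; for the wrist camera it gives the pose at the moment of the call.
- manip.hand_in(): hands the job in; it is judged then, once.
The state is a dict: "clock": time; "q": joint angles; "qvel": joint speeds; "tau": joint torques, N m; "tool_pos": TCP position; "eef_rot": TCP orientation; "contact_force": force on the tool from outside, world axes, zero at the start; "torque": the same for the moment, N m; "gripper_width": finger opening in m; "gripper_force": force on a finger pad.
Only numpy, scipy, OpenCV 4.12 (cv2) and the standard library are available. Lean on these libraries where they do the work, as an engineer would, in place of code of your own. Each camera call takes 0.05 s, during which the arm holds its last target. There are 200 camera calls.

## Task

Clamp the aluminium instrument case in the bench clamp: hold the red thumb button on the jaw carriage down while you slide the jaw up to the case and bring the case against the wedge, then let the button spring fully up so that the jaw is locked in the nearest notch. Only with the jaw locked, take the mallet, drive the yellow wedge in with it, never pushing the wedge with the gripper, until it stops advancing and the case sits tight. Lay the mallet flat on the bench again, and leave the other things on the bench where they are.

Things in the scene. Friction and masses are not known exactly. Their poses are not given: they have to be found in the camera images.
- clamp: bench clamp fixed to the bench: dark steel bed 104 mm wide (its x), 330 mm long (its y), 20 mm high, with 8 mm high side lips. Origin at the centre of its underside. At its +y end the jaw carriage, at its -y end the blue slanted backstop with the yellow wedge; the case lies on the bed between. Its -x side faces the robot.
- jaw: blue jaw carriage, slides only along the clamp's y (frame parallel to the clamp's), up to 135 mm from the +y end towards -y, 1.5 N friction. Block 86 mm wide, 78 mm long, top 46 mm above the bench. With the button up a pawl locks it to notches in the bed 8 mm apart (1.5 mm play); before the first notch is a parking bay with up to 25 mm of play
- jaw_face (a point): centre of the jaw's steel pressing face (86 x 34 mm, its lower edge 1 mm above the bed), which looks to the clamp's -y, 39 mm to the -y side of the button's centre
- release_top (a point): centre of the red button's top, 32 x 32 mm, 60 mm above the bench when up; pressed straight down. Before and behind it (clamp's y) stand two blue fins of the carriage, 40 mm wide, up to 69 mm above the bench; the clear slot between them is 54 mm long with the button in the middle, open at both sides: a fingertip in the slot pushes the carriage by the fins
- release (a joint): button travel in m: 0 = fully up, 0.007 = fully down; spring 2.4 N to start, 6.6 N fully down. The pawl is free of the notches from about 0.0045 on. Let go between two notches, the pawl rests on a tooth and the button stays about 4 mm down, unlocked, until the carriage is moved a few mm (away from the case if that blocks it) to a notch, where it springs up by itself
- wedge: yellow wedge, 120 mm long, 12 mm thick at its thin end, 32 mm high (20 to 52 mm above the bench), frame parallel to the clamp's. Guided along the backstop, it slides along (0.974, 0.225, 0) of the clamp's frame, up to 70 mm from fully out, about 3.5 N friction, and presses its flat +y face on the case (2.25 mm per 10 mm of travel). It stays where it is left
- wedge_butt (a point): centre of the wedge's steel butt face, 37 mm wide (y), 32 mm high, 36 mm above the bench, facing the clamp's -x (the robot's side); struck there along the wedge's travel. A push or tap of 12 to 20 N makes it tight
- case: loose aluminium instrument case, 80 mm (x) x 70 mm (y) x 40 mm, with dark cooling strips on top and small knobs on its -x side; origin at the centre of its underside, on the clamp's bed
- mallet: rubber mallet lying flat on the bench. Origin on the bench below the grip point; its x points from the handle to the head; its y is the axis of the head
- mallet_grip (a point): where to hold the mallet: on its wooden handle, 24 mm wide (mallet's y), 22 mm high, axis 22 mm above the bench; the straight handle runs from here 40 mm towards the head's centre and 100 mm the other way, where it has a pommel of 32 mm width
- mallet_head (a point): centre of the mallet's black head: a cylinder 44 mm in diameter and 84 mm long along the mallet's y, its flat ends are the striking faces; 65 mm from the grip point along the mallet's x. The mallet weighs about 0.3 kg
- spray_can: bystander: spray can, 52 mm wide, 170 mm high
- screw_jar: bystander: glass jar, 64 mm wide, 75 mm high
- wrench: bystander: steel wrench lying on the bench
- solder_reel: bystander: metal reel, 60 mm wide, 40 mm high
- screwdriver: bystander: orange screwdriver lying on the bench
- driver: bystander: cordless drill driver lying on its side, 1.3 kg
Not all that is in view belongs to the job. Leave any purple look-alike of the case alone. What is shaped like the mallet but blue is not meant.

How it is judged:
By the outcome, as a careful person would: the job done as asked, in the order asked, and still so for the second after the job is handed in, with the robot touching nothing.
It also fails if it takes over 58 s, if anything falls off the work surface, if the arm or the gripper's body presses on something with over 40 N, if the wrist force passes 120 N, or if a joint passes its speed limit or range.

## Working session

There is one attempt and no reset: what is moved stays moved. The work goes in short steps, Python scripts to look and compute and a tool call to move; the robot and the scene stay as the last step left them, time stands still between calls to the robot, and variables do not carry over. Pictures are saved under pics/ and viewed, at most 10 in all, crops included, and the job is handed in when it is done.

Besides the shell and the picture viewer there is one more tool, called after "Call:" in YAML: its name, and indented under it one key for each argument. send_rows: Moves the arm, as the interface text tells. Its arguments: {"type":"object","properties":{"commands":{"type":"array"}},"required":["commands"]}

```bash
ls; mkdir -p pics; python3 - <<'E'
from station import manip, eyes
import cv2,numpy as np
s=manip.get_state();print(s)
a=eyes.grab_frame("top");b=eyes.grab_frame("side")
cv2.imwrite("pics/top0.png",a[:,:,::-1]);cv2.imwrite("pics/side0.png",b[:,:,::-1])
for n in("top","side","wrist"):print(n,eyes.calibration(n))
E
```

```text
pics
{'clock': 0.0, 'q': array([ 1.15898489e+00,  3.20312517e-01,  1.56572783e+00, -7.68200990e-06,
        1.25738035e+00, -1.99868882e-02]), 'qvel': array([ 1.21918042e-03,  2.72796633e-04, -8.80166761e-04,  1.25520870e-03,
       -6.42530959e-04, -9.89275854e-05]), 'tau': array([ 1.45999766e-03, -4.15545201e+01, -2.34157562e+01,  1.48509371e-04,
        8.47750402e-03,  1.44600210e-05]), 'tool_pos': array([0.21937524, 0.53097298, 0.23045147]), 'eef_rot': array([-1.92239015e-04,  1.94660193e-01,  9.80870314e-01, -8.93584402e-04]), 'contact_force': array([0.59206063, 0.00472927, 0.36201639]), 'torque': array([-0.0140854 ,  0.00294286, -0.03498572]), 'gripper_force': 0.0, 'gripper_width': 0.08548704728064224}
top {'intrinsics': array([[442.25562296,   0.        , 311.7025059 ],
       [  0.        , 442.25562296, 199.039462  ],
       [  0.        ,   0.        ,   1.        ]]), 'world_from_camera': array([[ 4.95211252e-03, -9.91420829e-01,  1.30614767e-01,
         3.26995288e-01],
       [-9.99986007e-01, -5.15274448e-03, -1.19814155e-03,
         5.23087214e-03],
       [ 1.86088
[... 436 characters left out ...]
.58411147,  0.61419392, -0.99206488],
       [-0.01577678, -0.71769757, -0.69617619,  1.1908091 ],
       [ 0.        ,  0.        ,  0.        ,  1.        ]])}
wrist {'intrinsics': array([[324.74211077,   0.        , 323.6070287 ],
       [  0.        , 324.74211077, 199.24092687],
       [  0.        ,   0.        ,   1.        ]]), 'world_from_camera': array([[ 3.82245555e-01,  8.76057642e-01,  2.93958066e-01,
         1.44124957e-01],
       [ 9.24060278e-01, -3.62054902e-01, -1.22592214e-01,
         5.63234358e-01],
       [-9.68887112e-04,  3.18495301e-01, -9.47923945e-01,
         3.72408699e-01],
       [ 0.00000000e+00,  0.00000000e+00,  0.00000000e+00,
         1.00000000e+00]])}
```

View pics/top0.png

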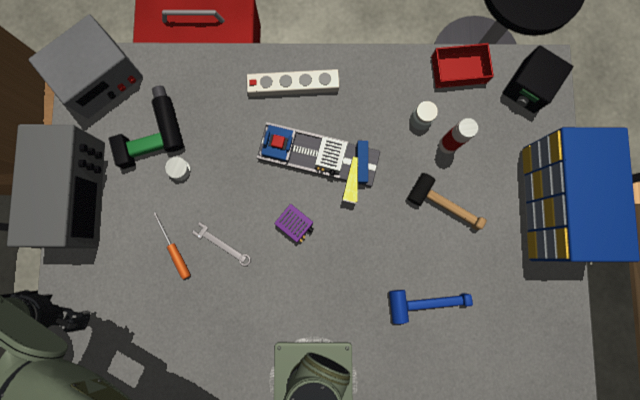

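View pics/side0.png

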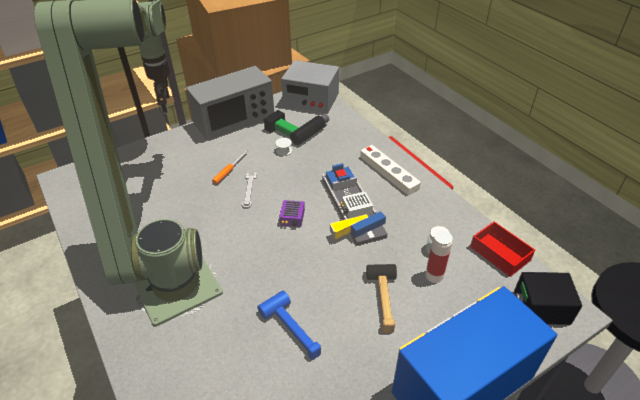

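The top view shows the red button at about (278,141), the case at (331,153), the yellow wedge at (351,180), and the mallet head at (420,190) with its handle running to (482,222). Next I'll convert these to world positions.

```bash
cat > h.py <<'E'
from station import manip, eyes
import cv2,numpy as np
np.set_printoptions(precision=4,suppress=True)
def ray(cal,px,z):
    K=cal["intrinsics"];T=cal["world_from_camera"]
    d=T[:3,:3]@np.linalg.inv(K)@np.array([px[0],px[1],1.]);o=T[:3,3]
    return o+d*(z-o[2])/d[2]
def proj(cal,p):
    T=np.linalg.inv(cal["world_from_camera"]);c=cal["intrinsics"]@(T[:3,:3]@p+T[:3,3]);return c[:2]/c[2]
def blobs(img,lo,hi,box=None,amin=30):
    """HSV mask -> [(area, centroid, minAreaRect box points)]"""
    m=cv2.inRange(cv2.cvtColor(img,cv2.COLOR_RGB2HSV),lo,hi)
    if box: k=np.zeros_like(m);x0,y0,x1,y1=box;k[y0:y1,x0:x1]=1;m=m*k
    out=[]
    for c in cv2.findContours(m,cv2.RETR_EXTERNAL,cv2.CHAIN_APPROX_NONE)[0]:
        if cv2.contourArea(c)>=amin:
            M=cv2.moments(c);out.append((M["m00"],np.array([M["m10"],M["m01"]])/M["m00"],cv2.boxPoints(cv2.minAreaRect(c))))
    return sorted(out,key=lambda t:-t[0])
E
python3 - <<'E'
from h import *
a=cv2.imread("pics/top0.png")[:,:,::-1].copy();c=eyes.calibration("top")
def show(n,lo,hi,box,z):
    for A,p,b in blobs(a,lo,hi,box)[:2]:
        print(n,A,p,ray(c,p,z),'box',[ray(c,q,z)[:2].round(4).tolist() for q in b])
show("button",(0,150,80),(8,255,255),(250,115,400,220),.060)
show("jaw/back",(100,120,40),(125,255,255),(250,115,400,220),.046)
show("wedge",(22,120,80),(35,255,255),(250,115,400,220),.052)
show("handle",(8,80,60),(22,255,255),(400,160,500,240),.033)
show("head",(0,0,0),(180,255,50),(400,165,440,215),.033)
print("case",ray(c,(331,153),.06))
cv2.imwrite("pics/t1.png",cv2.resize(a[100:240,240:500,::-1],None,fx=3,fy=3,interpolation=cv2.INTER_CUBIC))
E
```

```text
button 107.5 [277.5271 141.1938] [0.637  0.0968 0.06  ] box [[0.6267, 0.1155], [0.6554, 0.109], [0.6476, 0.0777], [0.6189, 0.0843]]
jaw/back 710.0 [276.8209 142.311 ] [0.6376 0.0998 0.046 ] box [[0.6037, 0.1438], [0.6871, 0.1263], [0.6703, 0.0555], [0.5872, 0.0736]]
jaw/back 375.0 [362.392  161.0582] [ 0.5867 -0.1333  0.046 ] box [[0.6425, -0.1191], [0.6426, -0.1464], [0.5291, -0.1451], [0.529, -0.1181]]
wedge 265.5 [352.7922 181.5487] [ 0.5291 -0.1062  0.052 ] box [[0.4789, -0.0789], [0.5984, -0.0885], [0.5958, -0.1245], [0.4763, -0.1144]]
handle 527.5 [456.2793 209.4006] [ 0.4574 -0.3876  0.033 ] box [[0.4853, -0.3015], [0.5135, -0.3174], [0.4305, -0.4684], [0.4028, -0.4522]]
head 528.0 [420.8999 191.1648] [ 0.5068 -0.2931  0.033 ] box [[0.5569, -0.2537], [0.5573, -0.3441], [0.461, -0.3409], [0.4606, -0.2515]]
case [ 0.6052 -0.0474  0.06  ]
```

View pics/t1.png

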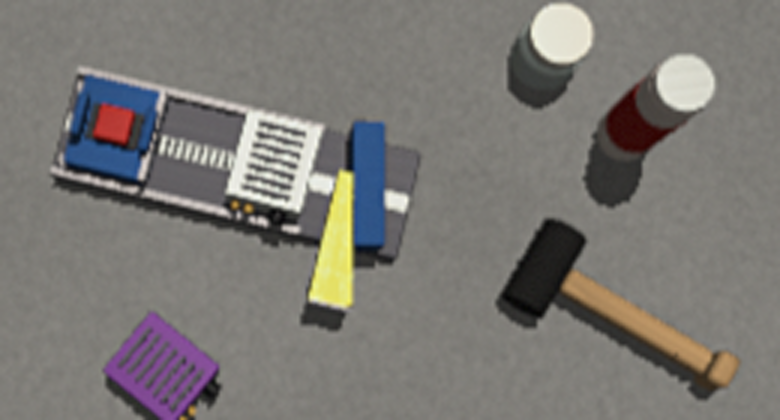

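```bash
cat >> h.py <<'E'
from scipy.spatial.transform import Rotation as Ro
def tool():
    s=manip.get_state();q=s["eef_rot"];return s,s["tool_pos"],Ro.from_quat([q[1],q[2],q[3],q[0]]).as_matrix()
def go(target,yaw=None):
    """print twist units (tool y to heading yaw mod pi) and the shift units after the twist"""
    s,p,R=tool();t=0
    if yaw is not None:
        cur=np.arctan2(R[1,1],R[0,1]);d=(yaw-cur+np.pi/2)%np.pi-np.pi/2;t=-d
        R=R@Ro.from_euler('z',t).as_matrix()
    print("clock",s["clock"],"pos",p,"twist tot",round(t/2,4),"shift units",(R.T@(np.array(target)-p))/.05,"yaw y",np.arctan2(R[1,1],R[0,1]),"q6",s["q"][5])
E
python3 - <<'E'
from h import *
go((.637,.097,.17),np.pi/2-.225)
E
```

```text
clock 0.1 pos [0.2194 0.531  0.2306] twist tot -0.0834 shift units [-10.0789  -6.5967   1.2187] yaw y 1.3457965311623779 q6 -0.020007568380402418
```

Call:
send_rows:
  commands: [-1,0,0,0,-0.0834,-1,-0.72,-0.471,0,0,-1,-0.72,-0.471,0,0,-1,-0.72,-0.471,0,0,-1,-0.72,-0.471,0,0,-1,-0.72,-0.471,0,0,-1,-0.72,-0.471,0,0,-1,-0.72,-0.471,0,0,-1,-0.72,-0.471,0,0,-1,-0.72,-0.471,0,0]

```text
clock: 1.35
tool_pos: [0.4888, 0.2513, 0.2309]
eef_rot: [-0.0, 0.112, 0.994, -0.0]
contact_force: [-0.5, 0.4, 0.2]
gripper_width: 0.0
gripper_force: 0.0
```

Call:
send_rows:
  commands: [-1,-0.72,-0.471,0,0,-1,-0.72,-0.471,0.3,0,-1,-0.72,-0.471,0.3,0,-1,-0.72,-0.471,0.3,0,-1,-0.72,-0.471,0.3,0,-1,0,0,0,0,-1,0,0,0,0]

```text
clock: 2.22
tool_pos: [0.6368, 0.0978, 0.1709]
eef_rot: [-0.001, 0.112, 0.994, 0.0]
contact_force: [-0.1, 0.2, 0.6]
gripper_width: 0.0
gripper_force: 0.0
```

```bash
python3 - <<'E'
from h import *
go((.637,.097,.17),np.pi/2-.225)
c=eyes.calibration("wrist");w=eyes.grab_frame("wrist");cv2.imwrite("pics/w1.png",w[:,:,::-1])
for A,p,b in blobs(w,(0,150,80),(8,255,255))[:2]: print(A,p,ray(c,p,.06),[ray(c,q,.06)[:2].round(4).tolist() for q in b])
print(proj(c,np.array([.637,.097,.06])))
E
```

```text
clock 2.225 pos [0.6368 0.0978 0.1709] twist tot -0.0002 shift units [-0.0076 -0.0154  0.0186] yaw y 1.3457963264930346 q6 -1.2114167675580985
1172.0 [324.167  196.8985] [0.6382 0.0989 0.06  ] [[0.6209, 0.0879], [0.6276, 0.1169], [0.6563, 0.1109], [0.6494, 0.0808]]
[321.575  196.0797]
```

View pics/w1.png

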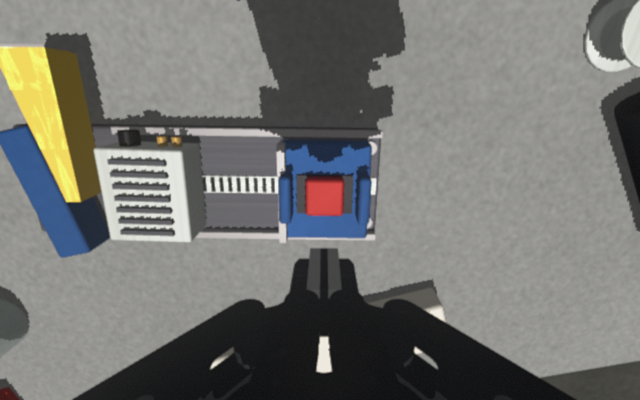

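The wrist view shows the jaw square to the tool, with the button at (324,197), the case at about col 97–197 and the wedge at its left.

Call:
send_rows:
  commands: [-1,0,0,0.7,0,-1,0,0,0.7,0,-1,0,0,0.3,0,-1,0,0,0.2,0,-1,0,0,0.2,0,-1,0,0,0.12,0,-1,0,0,0.08,0,-1,0,0,0.06,0,-1,0,0,0,0]

```text
clock: 3.4
tool_pos: [0.6377, 0.0978, 0.0541]
eef_rot: [0.001, 0.112, 0.994, 0.0]
contact_force: [-0.5, 0.3, 5.4]
gripper_width: 0.0003
gripper_force: 2.8
```

Call:
send_rows:
  commands: [-1,0,0,0.04,0,-1,0,-0.1,0,0,-1,0,-0.16,0,0,-1,0,-0.16,0,0,-1,0,-0.16,0,0,-1,0,-0.16,0,0,-1,0,-0.16,0,0,-1,0,-0.16,0,0,-1,0,-0.16,0,0,-1,0,0,0,0]

```text
clock: 4.65
tool_pos: [0.6232, 0.0377, 0.0527]
eef_rot: [-0.0, 0.112, 0.994, -0.0]
contact_force: [-4.3, -1.4, 9.0]
gripper_width: -0.0
gripper_force: 4.5
```

```bash
python3 - <<'E'
from h import *
s=manip.get_state();print(s["tool_pos"],s["contact_force"])
w=eyes.grab_frame("top");cv2.imwrite("pics/t2.png",cv2.resize(w[100:240,240:400,::-1],None,fx=4,fy=4,interpolation=cv2.INTER_CUBIC))
E
```

```text
[0.6232 0.0377 0.0527] [-4.2634 -1.4125  8.964 ]
```

View pics/t2.png

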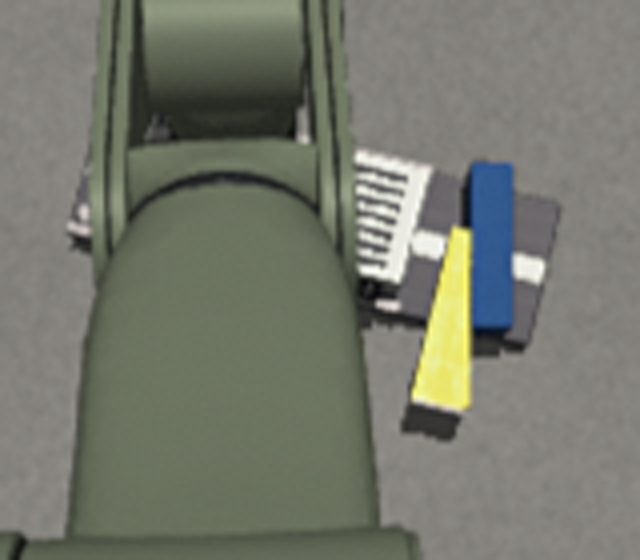

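The top view is mostly hidden by the arm; the case hasn't moved. I'll measure from the wrist camera instead.

```bash
python3 - <<'E'
from h import *
w=eyes.grab_frame("wrist");cv2.imwrite("pics/w2.png",w[:,:,::-1])
E
```

```text
(no output)
```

View pics/w2.png

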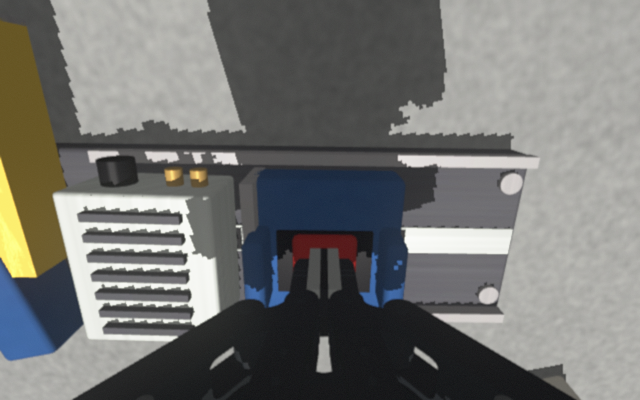

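The fingers are centred in the slot, with the jaw edge at col 242 and close to the case edge at col 230. The case's left edge (col 60) still has a gap to the wedge.

Call:
send_rows:
  commands: [-1,0,-0.12,0,0,-1,0,-0.12,0,0,-1,0,-0.12,0,0,-1,0,-0.1,0,0,-1,0,0,0,0]

```text
clock: 5.38
tool_pos: [0.618, 0.0163, 0.0527]
eef_rot: [-0.0, 0.113, 0.994, 0.001]
contact_force: [-3.4, 2.6, 9.7]
gripper_width: 0.0
gripper_force: 4.7
```

```bash
python3 - <<'E'
from h import *
s=manip.get_state();print(s["tool_pos"],s["contact_force"])
w=eyes.grab_frame("wrist");cv2.imwrite("pics/w3.png",w[:,:,::-1])
E
```

```text
[0.618  0.0163 0.0527] [-3.3839  2.6232  9.739 ]
```

View pics/w3.png

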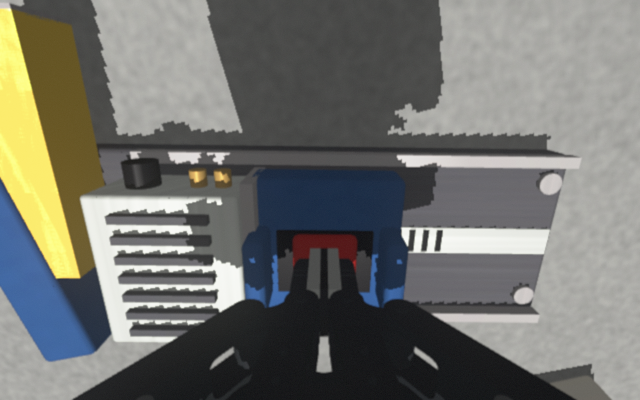

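```bash
python3 - <<'E'
from h import *
c=eyes.calibration("wrist");ey=np.array([.223,.975,0])
for n,p,z in(("wedge tip top",(94,270),.052),("wedge butt top",(13,8),.052),("case L top",(83,198),.06),("case L bot",(114,338),.06),("caseR",(244,198),.06)):
    r=ray(c,p,z);print(n,r,r@ey)
E
```

```text
wedge tip top [ 0.5958 -0.0953  0.052 ] 0.039948718618774706
wedge butt top [ 0.4824 -0.0748  0.052 ] 0.03468474638808472
case L top [ 0.5585 -0.0768  0.06  ] 0.04964034279495749
case L bot [ 0.6313 -0.0955  0.06  ] 0.04765100296764259
caseR [ 0.5743 -0.0084  0.06  ] 0.11983273024960707
```

Call:
send_rows:
  commands: [-1,0,-0.06,0,0,-1,0,-0.06,0,0,-1,0,-0.04,0,0,-1,0,0,0,0]

```text
clock: 5.92
tool_pos: [0.6163, 0.0091, 0.0528]
eef_rot: [-0.0, 0.113, 0.994, 0.001]
contact_force: [-4.4, 4.2, 8.7]
gripper_width: -0.0002
gripper_force: 4.8
```

Call:
send_rows:
  commands: [-1,0,-0.03,0,0,-1,0,0,0,0]

```text
clock: 6.18
tool_pos: [0.6159, 0.0078, 0.0527]
eef_rot: [-0.0, 0.113, 0.994, 0.001]
contact_force: [-4.3, 4.9, 10.2]
gripper_width: -0.0002
gripper_force: 4.8
```

Call:
send_rows:
  commands: [-1,0,-0.03,0,0,-1,0,0,0,0]

```text
clock: 6.42
tool_pos: [0.6156, 0.0063, 0.0527]
eef_rot: [-0.0, 0.113, 0.994, 0.001]
contact_force: [-3.4, 4.4, 9.3]
gripper_width: -0.0004
gripper_force: 4.8
```

Call:
send_rows:
  commands: [-1,0,-0.03,0,0,-1,0,0,0,0]

```text
clock: 6.68
tool_pos: [0.6153, 0.0049, 0.0528]
eef_rot: [-0.0, 0.113, 0.994, 0.001]
contact_force: [-4.0, 4.9, 9.8]
gripper_width: -0.0001
gripper_force: 4.9
```

Call:
send_rows:
  commands: [-1,0,-0.03,0,0,-1,0,0,0,0]

```text
clock: 6.92
tool_pos: [0.6149, 0.0034, 0.0527]
eef_rot: [-0.0, 0.113, 0.994, 0.001]
contact_force: [-4.2, 4.6, 9.1]
gripper_width: -0.0
gripper_force: 4.9
```

```bash
python3 - <<'E'
from h import *
s=manip.get_state();print(s["tool_pos"],s["contact_force"])
w=eyes.grab_frame("wrist");cv2.imwrite("pics/w4.png",w[:,:,::-1])
E
```

```text
[0.6149 0.0034 0.0527] [-4.1752  4.5582  9.1105]
```

View pics/w4.png

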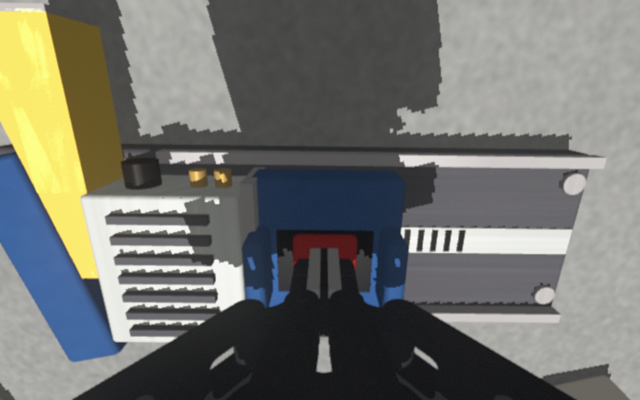

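The case's left edge (col 101 at row 275) is now next to the wedge (col 98), with a small gap or none. I'll creep on until the force rises.

Call:
send_rows:
  commands: [-1,0,-0.03,0,0,-1,0,0,0,0]

```text
clock: 7.22
tool_pos: [0.6146, 0.002, 0.0527]
eef_rot: [-0.0, 0.113, 0.994, 0.001]
contact_force: [-4.3, 3.8, 10.6]
gripper_width: -0.0
gripper_force: 4.9
```

Call:
send_rows:
  commands: [-1,0,-0.03,0,0,-1,0,0,0,0]

```text
clock: 7.48
tool_pos: [0.615, 0.0008, 0.0528]
eef_rot: [0.0, 0.113, 0.994, 0.002]
contact_force: [-1.8, 6.3, 7.6]
gripper_width: -0.0001
gripper_force: 4.4
```

Call:
send_rows:
  commands: [-1,0,-0.03,0,0,-1,0,0,0,0]

```text
clock: 7.72
tool_pos: [0.6153, -0.0008, 0.0528]
eef_rot: [0.001, 0.113, 0.994, 0.001]
contact_force: [-1.4, 5.5, 8.3]
gripper_width: -0.0001
gripper_force: 3.9
```

```bash
python3 - <<'E'
from h import *
w5=eyes.grab_frame("wrist");cv2.imwrite("pics/w5.png",w5[:,:,::-1])
for n in("w2","w3","w4","w5"):
    w=cv2.imread(f"pics/{n}.png")[:,:,::-1].copy();h=cv2.cvtColor(w,cv2.COLOR_RGB2HSV)
    b=cv2.inRange(h,(100,120,30),(125,255,255));y=cv2.inRange(h,(20,120,60),(35,255,255))
    cols=[np.flatnonzero(b[r,240:440])+240 for r in(180,190,200)]
    print(n,"jaw cols",[(k.min(),k.max()) for k in cols],"fins",[(lambda k:(k.min(),k.max()))(np.flatnonzero(b[r,230:440])+230) for r in(245,255)],"wedge right",[np.flatnonzero(y[r,:150]).max() for r in(100,140,180)],
     "case left",[np.flatnonzero(cv2.inRange(h,(0,0,120),(180,60,255))[r,60:200]).min()+60 for r in (230,270)])
E
```

```text
w2 jaw cols [(np.int64(258), np.int64(401)), (np.int64(258), np.int64(403)), (np.int64(258), np.int64(402))] fins [(np.int64(244), np.int64(394)), (np.int64(248), np.int64(401))] wedge right [np.int64(44), np.int64(54), np.int64(63)] case left [np.int64(61), np.int64(70)]
w3 jaw cols [(np.int64(258), np.int64(401)), (np.int64(258), np.int64(403)), (np.int64(259), np.int64(403))] fins [(np.int64(244), np.int64(404)), (np.int64(247), np.int64(406))] wedge right [np.int64(86), np.int64(94), np.int64(102)] case left [np.int64(87), np.int64(97)]
w4 jaw cols [(np.int64(258), np.int64(401)), (np.int64(258), np.int64(404)), (np.int64(259), np.int64(402))] fins [(np.int64(246), np.int64(405)), (np.int64(248), np.int64(406))] wedge right [np.int64(111), np.int64(119), np.int64(114)] case left [np.int64(88), np.int64(97)]
w5 jaw cols [(np.int64(263), np.int64(409)), (np.int64(264), np.int64(409)), (np.int64(264), np.int64(408))] fins [(np.int64(251), np.int64(412)), (np.int64(249), np.int64(411))] wedge right [np.int64(119), np.int64(126), np.int64(113)] case left [np.int64(93), np.int64(103)]
```

Call:
send_rows:
  commands: [-1,0,0.04,0,0,-1,0,0,-0.06,0,-1,0,0,-0.04,0,-1,0,0,-0.03,0,-1,0,0,0,0,-1,0,0,0,0]

```text
clock: 8.52
tool_pos: [0.6147, -0.0004, 0.0575]
eef_rot: [-0.0, 0.112, 0.994, 0.0]
contact_force: [-0.3, 0.3, 0.0]
gripper_width: -0.0001
gripper_force: 0.0
```

Call:
send_rows:
  commands: [-1,0,0,-0.1,0,-1,0,0.1,0,0,-1,0,0.1,0,0,-1,0,0.03,0,0,-1,0,0,0,0]

```text
clock: 9.15
tool_pos: [0.6174, 0.0111, 0.0627]
eef_rot: [-0.0, 0.112, 0.994, 0.0]
contact_force: [-0.2, -0.2, 0.3]
gripper_width: -0.0002
gripper_force: 0.0
```

Call:
send_rows:
  commands: [-1,0,0.03,0,0,-1,0,0,0,0]

```text
clock: 9.4
tool_pos: [0.6178, 0.0123, 0.0628]
eef_rot: [0.0, 0.112, 0.994, 0.0]
contact_force: [0.8, 1.3, -0.6]
gripper_width: -0.0
gripper_force: 0.0
```

Call:
send_rows:
  commands: [-1,0,0.03,0,0,-1,0,0,0,0]

```text
clock: 9.65
tool_pos: [0.6181, 0.0138, 0.0628]
eef_rot: [-0.0, 0.112, 0.994, 0.0]
contact_force: [0.9, -1.4, 0.3]
gripper_width: 0.0001
gripper_force: 0.0
```

Call:
send_rows:
  commands: [-1,0,0.03,0,0,-1,0,0,0,0]

```text
clock: 9.9
tool_pos: [0.6185, 0.0153, 0.0628]
eef_rot: [0.0, 0.112, 0.994, 0.0]
contact_force: [-0.1, -0.2, 0.2]
gripper_width: 0.0
gripper_force: 0.0
```

Call:
send_rows:
  commands: [-1,0,0.02,0,0,-1,0,0,0,0]

```text
clock: 10.15
tool_pos: [0.6187, 0.0163, 0.0628]
eef_rot: [0.0, 0.112, 0.994, 0.0]
contact_force: [0.7, 0.2, -0.2]
gripper_width: 0.0004
gripper_force: 0.0
```

```bash
python3 - <<'E'
from h import *
w=eyes.grab_frame("wrist");cv2.imwrite("pics/w6.png",w[:,:,::-1])
c=eyes.calibration("wrist");h=cv2.cvtColor(w,cv2.COLOR_RGB2HSV);b=cv2.inRange(h,(100,120,30),(125,255,255))
for r in(180,190,200):
    k=np.flatnonzero(b[r,200:440])+200;print(r,k.min(),k.max(),ray(c,(k.min(),r),.046)[1],ray(c,(k.max(),r),.046)[1])
crop=lambda n:cv2.resize(cv2.imread(f"pics/{n}.png")[150:330,60:460],None,fx=2,fy=1.6)
cv2.imwrite("pics/cmp.png",np.vstack([crop("w5"),crop("w6")]))
E
```

```text
180 234 371 -0.01841928444765112 0.04905074496937473
190 235 371 -0.019554039202445528 0.04811000741260623
200 236 370 -0.02071230577193959 0.046646953639238556
```

View pics/cmp.png

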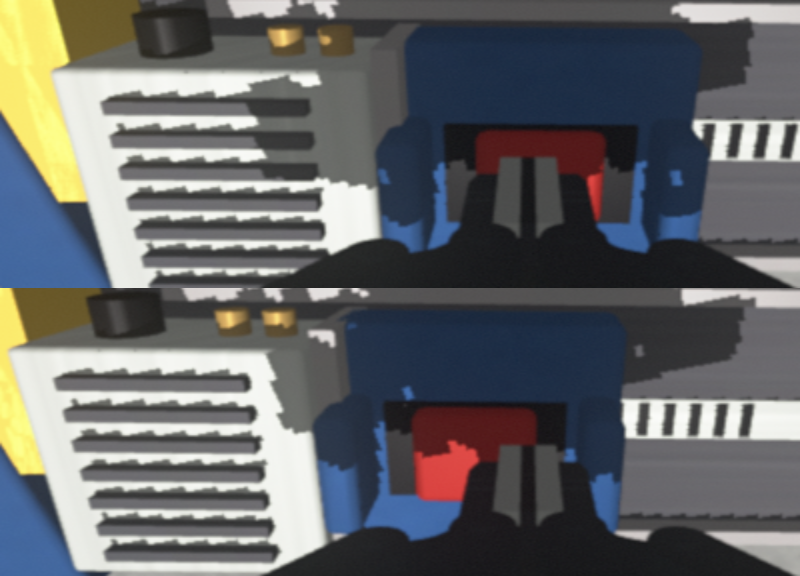

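The picture shows the fingertip just short of the +y fin, with the case against the wedge and the jaw against the case. I'll keep going.

Call:
send_rows:
  commands: [-1,0,0.03,0,0,-1,0,0,0,0]

```text
clock: 10.45
tool_pos: [0.6191, 0.0178, 0.0628]
eef_rot: [0.0, 0.112, 0.994, 0.0]
contact_force: [-0.1, -0.4, 0.8]
gripper_width: 0.0
gripper_force: 0.0
```

Call:
send_rows:
  commands: [-1,0,0.03,0,0,-1,0,0,0,0]

```text
clock: 10.7
tool_pos: [0.6194, 0.0192, 0.0628]
eef_rot: [0.0, 0.112, 0.994, 0.0]
contact_force: [-0.9, -1.3, 0.2]
gripper_width: 0.0001
gripper_force: 0.0
```

Call:
send_rows:
  commands: [-1,0,0.03,0,0,-1,0,0,0,0]

```text
clock: 10.95
tool_pos: [0.6197, 0.0207, 0.0628]
eef_rot: [0.0, 0.112, 0.994, 0.0]
contact_force: [-0.3, 0.1, 0.1]
gripper_width: 0.0
gripper_force: 0.0
```

```bash
cat >> h.py <<'E'
def jaw():
    s=manip.get_state();c=eyes.calibration("wrist");w=eyes.grab_frame("wrist");h=cv2.cvtColor(w,cv2.COLOR_RGB2HSV)
    b=cv2.inRange(h,(100,120,30),(125,255,255))
    for r in(190,200):
        k=np.flatnonzero(b[r,180:440])+180;print(s["tool_pos"],r,k.min(),k.max(),(ray(c,(k.min(),r),.046)[1]+ray(c,(k.max(),r),.046)[1])/2)
    for A,p,bx in blobs(w,(0,150,60),(8,255,255))[:2]: print("red",A,p,ray(c,p,.06))
    return w
E
python3 - <<'E'
from h import *
cv2.imwrite("pics/w7.png",jaw()[:,:,::-1])
E
```

```text
[0.6197 0.0207 0.0628] 190 226 362 0.014261569571353647
[0.6197 0.0207 0.0628] 200 227 362 0.013156241487674466
red 2217.0 [283.2715 252.0012] [0.6101 0.0032 0.06  ]
```

Call:
send_rows:
  commands: [-1,0,0.03,0,0,-1,0,0.02,0,0,-1,0,0,0,0]

```text
clock: 11.38
tool_pos: [0.6201, 0.0225, 0.0628]
eef_rot: [-0.0, 0.112, 0.994, -0.0]
contact_force: [0.1, -2.5, 0.5]
gripper_width: -0.0
gripper_force: 1.4
```

```bash
python3 -c "
from h import *
jaw()"
```

```text
[0.6201 0.0225 0.0628] 190 223 359 0.014575059477381809
[0.6201 0.0225 0.0628] 200 229 358 0.014460849566369671
red 1640.0 [281.3986 258.454 ] [0.6138 0.0032 0.06  ]
red 53.5 [259.4112 233.3583] [ 0.5981 -0.0036  0.06  ]
```

Call:
send_rows:
  commands: [-1,0,0.03,0,0,-1,0,0,0,0]

```text
clock: 11.68
tool_pos: [0.6205, 0.0242, 0.0628]
eef_rot: [-0.0, 0.112, 0.994, -0.0]
contact_force: [0.2, -3.4, -0.1]
gripper_width: -0.0003
gripper_force: 2.0
```

```bash
python3 -c "
from h import *
jaw()"
```

```text
[0.6205 0.0242 0.0628] 190 223 359 0.016268655144640366
[0.6205 0.0242 0.0628] 200 225 358 0.01514790580145026
red 1823.0 [281.8652 256.0325] [0.6129 0.0054 0.06  ]
```

Call:
send_rows:
  commands: [-1,0,0.03,0,0,-1,0,0,0,0]

```text
clock: 11.98
tool_pos: [0.6211, 0.0266, 0.0628]
eef_rot: [0.0, 0.112, 0.994, 0.001]
contact_force: [-0.5, -1.6, 0.3]
gripper_width: -0.0002
gripper_force: 0.6
```

```bash
python3 -c "
from h import *
jaw()"
```

```text
[0.6211 0.0266 0.0628] 190 222 359 0.018477379318421933
[0.6211 0.0266 0.0628] 200 223 358 0.017101257711576646
red 1712.5 [282.7971 259.2488] [0.6153 0.0078 0.06  ]
red 39.0 [258.5256 232.7051] [0.5987 0.0001 0.06  ]
```

Call:
send_rows:
  commands: [-1,0,0.02,0,0,-1,0,0,0,0]

```text
clock: 12.28
tool_pos: [0.6212, 0.0269, 0.0628]
eef_rot: [0.0, 0.112, 0.994, -0.0]
contact_force: [0.1, -2.6, 0.3]
gripper_width: -0.0
gripper_force: 1.4
```

Call:
send_rows:
  commands: [-1,0,0.02,0,0,-1,0,0,0,0]

```text
clock: 12.52
tool_pos: [0.6212, 0.027, 0.0628]
eef_rot: [-0.0, 0.112, 0.994, -0.001]
contact_force: [-0.4, -5.8, -0.7]
gripper_width: -0.0
gripper_force: 2.8
```

```bash
python3 -c "
from h import *
jaw()"
```

```text
[0.6212 0.027  0.0628] 190 222 359 0.018767318524340066
[0.6212 0.027  0.0628] 200 223 358 0.017393961133751717
red 1750.5 [282.4658 258.9423] [0.6153 0.0081 0.06  ]
```

The jaw has stalled with the force rising, so it looks locked. A light touch on the button top at 60 mm will confirm it.

Call:
send_rows:
  commands: [-1,0,-0.2,0,0,-1,0,-0.1,0,0,-1,0,0,0.04,0,-1,0,0,0.03,0,-1,0,0,0,0]

```text
clock: 13.2
tool_pos: [0.618, 0.0134, 0.0594]
eef_rot: [0.0, 0.112, 0.994, 0.0]
contact_force: [0.8, -1.3, 2.0]
gripper_width: -0.0002
gripper_force: 0.9
```

Call:
send_rows:
  commands: [-1,0,0,-0.4,0,-1,0,0,-0.6,0.0924,-1,0,0,-0.6,0.0924,-1,0,0,-0.6,0.0924,-1,0,0,-0.6,0.0924,-1,0,0,0,0.0924,-1,0,0,0,0.0924,-1,0,0,0,0.0924,-1,0,0,0,0.0924,-1,0,0,0,0.0924]

```text
clock: 14.45
tool_pos: [0.6179, 0.0136, 0.1991]
eef_rot: [-0.0, 0.812, 0.584, 0.0]
contact_force: [0.1, 0.9, -0.5]
gripper_width: 0.0001
gripper_force: 0.0
```

Call:
send_rows:
  commands: [-1,0,0,0,0.0924,-1,0,0,0,0]

```text
clock: 14.7
tool_pos: [0.618, 0.0136, 0.1991]
eef_rot: [-0.0, 0.86, 0.51, -0.0]
contact_force: [0.3, 0.2, 0.3]
gripper_width: 0.0007
gripper_force: 0.0
```

```bash
python3 -c "
from h import *
go((.4755,-.35,.18),-.50)
w=eyes.grab_frame('top');cv2.imwrite('pics/t3.png',w[:,:,::-1])
c=eyes.calibration('top')
for A,p,b in blobs(w,(22,120,80),(35,255,255),(250,115,400,220)):print('wedge',A,p,ray(c,p,.052))
print('can',ray(c,(452,150),0))"
```

```text
clock 14.7 pos [0.618  0.0136 0.1991] twist tot 0.0001 shift units [-7.7472  0.9859  0.3805] yaw y -0.5000000000120053 q6 0.5028588343859499
wedge 188.0 [352.7225 180.6011] [ 0.5317 -0.1061  0.052 ]
can [ 0.6301 -0.3927  0.    ]
```

Call:
send_rows:
  commands: [-1,-0.775,0.099,0,0,-1,-0.775,0.099,0,0,-1,-0.775,0.099,0,0,-1,-0.775,0.099,0,0,-1,-0.775,0.099,0,0,-1,-0.775,0.099,0,0,1,-0.775,0.099,0,0,1,-0.775,0.099,0,0,1,-0.775,0.099,0,0,1,-0.775,0.099,0,0]

```text
clock: 16.0
tool_pos: [0.4744, -0.3512, 0.1993]
eef_rot: [0.0, 0.86, 0.511, 0.0]
contact_force: [-0.1, -0.1, 0.7]
gripper_width: 0.0721
gripper_force: 0.0
```

Call:
send_rows:
  commands: [1,0,0,0,0]

```text
clock: 16.12
tool_pos: [0.474, -0.3522, 0.1991]
eef_rot: [0.0, 0.861, 0.509, -0.0]
contact_force: [0.6, -0.6, 0.5]
gripper_width: 0.0853
gripper_force: 0.0
```

```bash
python3 - <<'E'
from h import *
s,p,R=tool();print(p)
c=eyes.calibration("wrist");w=eyes.grab_frame("wrist");cv2.imwrite("pics/w8.png",w[:,:,::-1])
for A,q,b in blobs(w,(8,90,60),(22,255,255),None,300)[:3]: print("handle",A,q,ray(c,q,.022),b,[ray(c,k,.022)[:2].round(4).tolist() for k in b])
for A,q,b in blobs(w,(0,0,0),(180,255,45),(0,0,640,240),300)[:5]: print("dark",A,q,ray(c,q,.022),b)
print("est px",proj(c,np.array([.4755,-.35,.022])))
E
```

```text
[ 0.474  -0.3522  0.1991]
handle 3451.0 [327.2148 207.3689] [ 0.4613 -0.3831  0.022 ] [[309.6533 286.847 ]
 [315.3086 126.2362]
 [342.5214 127.1944]
 [336.8661 287.8051]] [[0.3976, -0.4579], [0.4911, -0.3046], [0.5136, -0.3181], [0.4241, -0.474]]
dark 444.0 [325.863  122.5634] [ 0.5016 -0.3065  0.022 ] [[286.7058 125.1195]
 [287.0623 114.0665]
 [374.2942 116.8805]
 [373.9376 127.9335]]
est px [323.8656 173.9866]
```

View pics/w8.png

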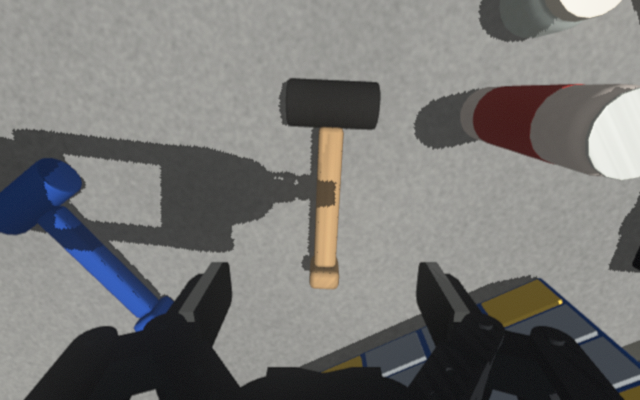

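The wrist view shows the mallet head spanning (281,78)–(380,130) and the handle running straight down to its pommel at (323,288).

```bash
python3 - <<'E'
from h import *
c=eyes.calibration("wrist");w=cv2.imread("pics/w8.png")[:,:,::-1].copy()
m=cv2.inRange(cv2.cvtColor(w,cv2.COLOR_RGB2HSV),(8,90,60),(22,255,255))
P=[ray(c,(np.flatnonzero(m[r,300:350]).mean()+300,r),.027) for r in (135,145,155,220,235,250)]
for p in P:print(p)
d=P[-1]-P[0];print("heading",np.arctan2(-d[1],-d[0]))
hd=ray(c,(330.5,104),.022);a=1.04;u=np.array([np.cos(a),np.sin(a),0]);print("head",hd)
for z in [0]:
  # grip: along-axis from head, lateral from handle line
  b=np.mean(P,0);g=b+u*((hd-b)@u-.065);print("grip",g,"alt",hd-.065*u);go((g[0],g[1],.012),-.53)
t=np.array(ray(eyes.calibration('top'),(350,202),.052));print("butt top",t)
E
```

```text
[ 0.5006 -0.3168  0.027 ]
[ 0.4957 -0.325   0.027 ]
[ 0.4906 -0.3333  0.027 ]
[ 0.4553 -0.3918  0.027 ]
[ 0.4466 -0.4066  0.027 ]
[ 0.4372 -0.4215  0.027 ]
heading 1.026404430074233
head [ 0.5142 -0.292   0.022 ]
grip [ 0.4814 -0.3481  0.027 ] alt [ 0.4813 -0.348   0.022 ]
clock 16.175 pos [ 0.4745 -0.3508  0.1991] twist tot 0.0138 shift units [0.114  0.0932 3.7414] yaw y -0.5299999958177808 q6 -0.1542921415116508
butt top [ 0.4738 -0.0984  0.052 ]
```

```bash
python3 -c "
from h import *
go((.4905,-.3325,.008),-.535)"
```

```text
clock 16.175 pos [ 0.4745 -0.3508  0.1991] twist tot 0.0163 shift units [0.4756 0.0901 3.8216] yaw y -0.5349999950935901 q6 -0.1542921415116508
```

Call:
send_rows:
  commands: [1,0,0,0,0.0163,1,0.2378,0.045,0.7,0,1,0.2378,0.045,0.7,0,1,0,0,0.7,0,1,0,0,0.7,0,1,0,0,0.6,0,1,0,0,0.42,0,1,0,0,0,0]

```text
clock: 17.18
tool_pos: [0.4904, -0.3302, 0.0069]
eef_rot: [-0.002, 0.868, 0.496, -0.001]
contact_force: [-0.2, 0.7, -0.1]
gripper_width: 0.0857
gripper_force: 0.0
```

Call:
send_rows:
  commands: [-1,0,0,0,0,-1,0,0,0,0,-1,0,0,0,0,-1,0,0,0,0,-1,0,0,0,0]

```text
clock: 17.8
tool_pos: [0.4914, -0.3324, 0.0093]
eef_rot: [0.001, 0.869, 0.495, 0.0]
contact_force: [-1.3, 0.6, 6.0]
gripper_width: 0.023
gripper_force: 59.8
```

Call:
send_rows:
  commands: [-1,0,0,-0.3,0,-1,0,0,-0.6,0,-1,0,0,-0.6,-0.09,-1,0,0,0,-0.09,-1,0,0,0,-0.0875,-1,0,0,0,0]

```text
clock: 18.55
tool_pos: [0.4904, -0.3318, 0.0833]
eef_rot: [-0.0, 0.708, 0.706, -0.0]
contact_force: [-1.2, 0.2, -3.4]
gripper_width: 0.0231
gripper_force: 59.2
```

```bash
python3 - <<'E'
from h import *
s,p,R=tool();print(s["gripper_width"],s["contact_force"])
# where is the head now?  seen in wrist
c=eyes.calibration("wrist");w=eyes.grab_frame("wrist");cv2.imwrite("pics/w9.png",w[:,:,::-1])
for A,q,b in blobs(w,(0,0,0),(180,255,60),(200,0,450,260),500)[:3]: print("dark",A,q,ray(c,q,p[2]+.014),[ray(c,k,p[2]+.014)[:2].round(4).tolist() for k in b])
go((.398,-.145,.03),0)
t=eyes.grab_frame("top");ct=eyes.calibration("top");cv2.imwrite("pics/t4.png",t[:,:,::-1])
for A,q,b in blobs(t,(22,120,80),(35,255,255),(250,115,400,220)):print('wedge',A,q,[ray(ct,k,.052)[:2].round(4).tolist() for k in b])
E
```

```text
0.02308637758559778 [-1.2119  0.1894 -3.4488]
dark 17307.5 [300.4433 180.9275] [ 0.4814 -0.2842  0.0973] [[0.4459, -0.2652], [0.535, -0.2654], [0.5399, -0.3103], [0.4408, -0.3101]]
clock 18.6 pos [ 0.4905 -0.3318  0.0832] twist tot -0.0014 shift units [ 3.7361 -1.8494  1.0679] yaw y 1.7920242163247885e-10 q6 -0.6114462386549111
wedge 156.5 [352.7732 179.3365] [[0.4851, -0.0784], [0.5983, -0.1083], [0.5904, -0.1385], [0.4773, -0.1082]]
```

Call:
send_rows:
  commands: [-1,0.548,-0.26,0,0,-1,0.548,-0.26,0,0,-1,0.548,-0.26,0,0,-1,0.548,-0.26,0,0,-1,0.548,-0.26,0,0,-1,0.548,-0.26,0,0,-1,0.548,-0.25,0,0,-1,0,0,0.6,0,-1,0,0,0.55,0,-1,0,0,0,0]

```text
clock: 19.9
tool_pos: [0.399, -0.1397, 0.0247]
eef_rot: [-0.002, 0.708, 0.707, -0.001]
contact_force: [-0.4, -0.5, -3.9]
gripper_width: 0.0227
gripper_force: 59.6
```

```bash
python3 - <<'E'
from h import *
s,p,R=tool();print(p,s["contact_force"])
c=eyes.calibration("wrist");w=eyes.grab_frame("wrist");cv2.imwrite("pics/w10.png",w[:,:,::-1])
for A,q,b in blobs(w,(22,120,60),(35,255,255),None,200)[:3]: print("wedge",A,q,b,[ray(c,k,.052)[:2].round(4).tolist() for k in b])
for A,q,b in blobs(w,(0,0,0),(180,255,60),(200,0,450,260),500)[:1]: print("dark",A,q,b,[ray(c,k,p[2]+.014)[:2].round(4).tolist() for k in b])
m=cv2.inRange(cv2.cvtColor(w,cv2.COLOR_RGB2HSV),(22,120,150),(35,255,255))
ys,xs=np.nonzero(m)
L=sorted(set(xs.tolist()));
for x in L[:60:6]: k=ys[xs==x];print(x,k.min(),k.max(),ray(c,(x,k.min()),.052)[:2],ray(c,(x,k.max()),.052)[:2])
E
```

```text
[ 0.399  -0.1397  0.0247] [-0.4118 -0.4643 -3.8703]
dark 16327.0 [299.3394 179.6225] [[208. 134.]
 [438. 134.]
 [438. 239.]
 [208. 239.]] [[0.3544, -0.0731], [0.4439, -0.0732], [0.4489, -0.1181], [0.3492, -0.1181]]
518 242 245 [ 0.4749 -0.113 ] [ 0.4752 -0.1143]
543 247 247 [ 0.4851 -0.1152] [ 0.4851 -0.1152]
549 247 247 [ 0.4874 -0.1152] [ 0.4874 -0.1152]
555 247 247 [ 0.4897 -0.1152] [ 0.4897 -0.1152]
561 247 247 [ 0.4921 -0.1152] [ 0.4921 -0.1152]
567 247 247 [ 0.4944 -0.1152] [ 0.4944 -0.1152]
573 248 248 [ 0.4968 -0.1156] [ 0.4968 -0.1156]
579 248 248 [ 0.4992 -0.1156] [ 0.4992 -0.1156]
585 249 249 [ 0.5016 -0.116 ] [ 0.5016 -0.116 ]
591 247 248 [ 0.5037 -0.1152] [ 0.5039 -0.1156]
```

Call:
send_rows:
  commands: [-1,0,0.3,0,0,-1,0,0.22,0,0,-1,0,0.06,0,0,-1,0,0.06,0,0,-1,0,0.06,0,0,-1,0,0.06,0,0,-1,0,0,0,0]

```text
clock: 20.82
tool_pos: [0.4369, -0.1401, 0.0256]
eef_rot: [-0.001, 0.707, 0.707, -0.001]
contact_force: [-4.5, -1.9, -1.2]
gripper_width: 0.0229
gripper_force: 60.0
```

Call:
send_rows:
  commands: [-1,0,0.06,0,0,-1,0,0.06,0,0,-1,0,0.06,0,0,-1,0,0.06,0,0,-1,0,0,0,0]

```text
clock: 21.45
tool_pos: [0.4492, -0.1401, 0.0256]
eef_rot: [-0.001, 0.707, 0.707, -0.001]
contact_force: [-3.6, -2.0, -1.8]
gripper_width: 0.0228
gripper_force: 60.0
```

Call:
send_rows:
  commands: [-1,0,0.06,0,0,-1,0,0.04,0,0,-1,0,0,0,0]

```text
clock: 21.82
tool_pos: [0.4513, -0.1401, 0.0253]
eef_rot: [-0.003, 0.707, 0.708, -0.003]
contact_force: [-11.6, -5.1, 2.3]
gripper_width: 0.0231
gripper_force: 60.5
```

Call:
send_rows:
  commands: [-1,0,0.03,0,0,-1,0,0,0,0,-1,0,0,0,0]

```text
clock: 22.2
tool_pos: [0.4514, -0.14, 0.0252]
eef_rot: [-0.004, 0.706, 0.708, -0.003]
contact_force: [-13.5, -5.7, 3.4]
gripper_width: 0.023
gripper_force: 60.7
```

Call:
send_rows:
  commands: [-1,0,0.02,0,0,-1,0,0,0,0,-1,0,0,0,0]

```text
clock: 22.58
tool_pos: [0.4516, -0.1399, 0.025]
eef_rot: [-0.005, 0.706, 0.708, -0.004]
contact_force: [-15.7, -7.2, 4.2]
gripper_width: 0.0232
gripper_force: 60.7
```

Call:
send_rows:
  commands: [-1,0,0.02,0,0,-1,0,0,0,0,-1,0,0,0,0]

```text
clock: 22.95
tool_pos: [0.4518, -0.1399, 0.025]
eef_rot: [-0.006, 0.706, 0.708, -0.005]
contact_force: [-17.7, -8.0, 6.4]
gripper_width: 0.0229
gripper_force: 61.1
```

```bash
python3 - <<'E'
from h import *
s,p,R=tool();print(p,s["contact_force"])
def meas():
    t=eyes.grab_frame("top");ct=eyes.calibration("top");cv2.imwrite("pics/t5.png",t[:,:,::-1])
    for A,q,b in blobs(t,(22,120,80),(35,255,255),(250,115,400,220)):print('wedge',A,q,[ray(ct,k,.052)[:2].round(4).tolist() for k in b])
    for A,q,b in blobs(t,(0,150,80),(8,255,255),(250,115,400,220)):print('button',A,q,ray(ct,q,.06))
    m=cv2.inRange(cv2.cvtColor(t,cv2.COLOR_RGB2HSV),(0,0,170),(180,50,255))[110:220,290:365]
    k=max(cv2.findContours(m,cv2.RETR_EXTERNAL,cv2.CHAIN_APPROX_NONE)[0],key=cv2.contourArea);b=cv2.boxPoints(cv2.minAreaRect(k))+[290,110]
    print('case',[ray(ct,q,.06)[:2].round(4).tolist() for q in b])
meas()
E
```

```text
[ 0.4518 -0.1399  0.025 ] [-17.7018  -7.9823   6.3767]
wedge 197.0 [353.187  173.1946] [[0.507, -0.0793], [0.6204, -0.1086], [0.6126, -0.139], [0.4994, -0.1093]]
button 105.0 [310.9905 149.3286] [0.615  0.0064 0.06  ]
case [[0.5889, 0.0811], [0.6751, 0.0633], [0.6362, -0.109], [0.5507, -0.0897]]
```

Call:
send_rows:
  commands: [-1,0,-0.2,0,0,-1,0,-0.6,0,0,-1,0,-0.2,-0.3,0,-1,0,0,-0.6,0,-1,0,0,-0.3,0,-1,0,0,0,0]

```text
clock: 23.75
tool_pos: [0.4113, -0.1408, 0.088]
eef_rot: [0.003, 0.707, 0.707, 0.002]
contact_force: [-0.3, -0.2, -3.6]
gripper_width: 0.0227
gripper_force: 60.1
```

```bash
python3 -c "
from h import *
go((.4905,-.332,.085),0)
print(tool()[0]['contact_force'],tool()[2])
c=eyes.calibration('wrist');w=eyes.grab_frame('wrist');cv2.imwrite('pics/w11.png',w[:,:,::-1])
for A,q,b in blobs(w,(0,0,0),(180,255,60),(200,0,450,260),500)[:1]: print('dark',A,q,b.tolist())
"
```

```text
clock 23.75 pos [ 0.4113 -0.1408  0.088 ] twist tot 0.0 shift units [-3.8231  1.5842  0.0771] yaw y -6.929022048409007e-10 q6 -0.3572567489308524
[-0.2787 -0.1617 -3.5771] [[-0.      1.      0.0066]
 [ 1.      0.     -0.0019]
 [-0.0019  0.0066 -1.    ]]
dark 21266.5 [314.2122 184.9715] [[208.0, 134.0], [437.0, 134.0], [437.0, 240.0], [208.0, 240.0]]
```

Call:
send_rows:
  commands: [-1,-0.546,0.226,0,0,-1,-0.546,0.226,0,0,-1,-0.546,0.226,0,0,-1,-0.546,0.226,0,0,-1,-0.546,0.226,0,0,-1,-0.546,0.226,0,0,-1,-0.546,0.228,0,0,-1,0,0,0,0.09,-1,0,0,0,0.09,-1,0,0,0,0.0875]

```text
clock: 25.05
tool_pos: [0.4879, -0.3311, 0.0845]
eef_rot: [-0.001, 0.87, 0.493, -0.0]
contact_force: [0.7, 0.6, -3.1]
gripper_width: 0.0226
gripper_force: 59.9
```

Call:
send_rows:
  commands: [-1,0,0,0.5,0,-1,0,0,0.5,0,-1,0,0,0.3,0,-1,0,0,0.14,0,-1,0,0,0.06,0,-1,0,0,0,0]

```text
clock: 25.8
tool_pos: [0.4884, -0.3316, 0.0112]
eef_rot: [0.0, 0.869, 0.495, 0.0]
contact_force: [-0.1, -0.2, -3.5]
gripper_width: 0.0229
gripper_force: 60.0
```

Call:
send_rows:
  commands: [-1,0,0,0.02,0,-1,0,0,0.02,0,-1,0,0,0,0,-1,0,0,0,0]

```text
clock: 26.3
tool_pos: [0.4883, -0.3315, 0.0093]
eef_rot: [0.0, 0.869, 0.495, 0.0]
contact_force: [-0.4, 0.8, -0.4]
gripper_width: 0.0227
gripper_force: 60.5
```

Call:
send_rows:
  commands: [0.0,0,0,0,0,0.6,0,0,0,0,1,0,0,0,0,1,0,0,0,0,1,0,0,-0.3,0,1,0,0,-0.6,0,1,0,0,-0.8,0,1,0,0,-0.8,0,1,0,0,-0.8,0,1,0,0,0,0]

```text
clock: 27.55
tool_pos: [0.4898, -0.3326, 0.1786]
eef_rot: [0.004, 0.869, 0.495, 0.002]
contact_force: [0.5, -0.8, -0.4]
gripper_width: 0.0852
gripper_force: 0.0
```

Call:
send_rows:
  commands: [1,-0.6,0.3,0,0,1,-0.6,0.3,0,0,1,-0.6,0.3,0,0,1,0,0,0,0]

```text
clock: 28.05
tool_pos: [0.4801, -0.4333, 0.1728]
eef_rot: [-0.001, 0.869, 0.494, -0.0]
contact_force: [0.1, 0.1, -0.5]
gripper_width: 0.0854
gripper_force: 0.0
```

```bash
python3 - <<'E'
from h import *
t=eyes.grab_frame("top");ct=eyes.calibration("top");cv2.imwrite("pics/t6.png",t[:,:,::-1])
t0=cv2.imread("pics/top0.png")[:,:,::-1].copy()
R=lambda q,z:ray(ct,q,z)[:2].round(4).tolist()
for im in(t0,t):
  for n,lo,hi,bx,z in(("wedge",(22,120,80),(35,255,255),(250,115,400,220),.052),("button",(0,150,80),(8,255,255),(250,115,400,220),.06),("handle",(8,80,60),(22,255,255),(400,160,500,240),.033),("head",(0,0,0),(180,255,50),(400,165,440,215),.033)):
    for A,q,b in blobs(im,lo,hi,bx)[:1]:print(n,A,R(q,z),[R(k,z) for k in b])
d=cv2.absdiff(t0,t).max(2)>60
n,l,st,ce=cv2.connectedComponentsWithStats(d.astype(np.uint8))
for i in range(1,n):
    if st[i,4]>25:print("diff",st[i])
print(manip.get_state()["clock"],tool()[1])
E
```

```text
wedge 265.5 [0.5291, -0.1062] [[0.4789, -0.0789], [0.5984, -0.0885], [0.5958, -0.1245], [0.4763, -0.1144]]
button 107.5 [0.637, 0.0968] [[0.6267, 0.1155], [0.6554, 0.109], [0.6476, 0.0777], [0.6189, 0.0843]]
handle 527.5 [0.4574, -0.3876] [[0.4853, -0.3015], [0.5135, -0.3174], [0.4305, -0.4684], [0.4028, -0.4522]]
head 528.0 [0.5068, -0.2931] [[0.5569, -0.2537], [0.5573, -0.3441], [0.461, -0.3409], [0.4606, -0.2515]]
wedge 128.0 [0.5228, -0.1015] [[0.507, -0.0787], [0.5712, -0.0949], [0.5622, -0.131], [0.4981, -0.1146]]
button 106.0 [0.6152, 0.0064] [[0.6048, 0.0251], [0.6334, 0.0184], [0.6258, -0.0121], [0.5973, -0.0052]]
handle 541.5 [0.4533, -0.387] [[0.4769, -0.2981], [0.5097, -0.3165], [0.427, -0.4674], [0.3948, -0.4486]]
head 455.5 [0.5078, -0.2914] [[0.4781, -0.2499], [0.5582, -0.297], [0.5359, -0.3352], [0.4561, -0.2879]]
diff [ 521  127  100  154 6283]
diff [263 130  32  30 388]
diff [ 295  134   63   58 1152]
diff [547 137   3  18  35]
diff [538 145   3  22  47]
diff [261 150  27  15 100]
diff [533 158  16  26 107]
diff [ 387  160  132  165 4674]
diff [561 163   3  29  50]
diff [534 167  15  26  95]
diff [550 171   3  23  42]
diff [519 183  12  19  76]
diff [341 193  16  17 196]
diff [520 193  22  23 194]
diff [427 197  32  19  50]
diff [462 202  18  21 182]
diff [477 219   6   9  34]
diff [ 250  253  199  147 8021]
diff [  10  294  209  106 7948]
diff [  9 345  24  12  50]
diff [  1 351   7  20  52]
diff [  5 360  27  31 182]
28.1 [ 0.4802 -0.4319  0.1728]
```

```bash
python3 -c "
from h import *
print(manip.hand_in())"
```

```text
the job is handed in; nothing more can be done
None
```

I clamped the case and handed in the job at about 28 s: the jaw is locked in a notch with the button up, the wedge was driven with the mallet (about 22 mm) until it stopped at about 18 N, and the mallet lies flat back in its place. I left the other items alone, but had no pictures left to check them by eye at the end.

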